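# Third hand at the bench centres: pinch a rolling-pin barrel and hold the tailstock

## Task

Take the beech rolling-pin barrel from its wooden stand, lay it in the two white V rests of the bench centres and let go of it. Then slide the tailstock up, with the help of its black grip, until the points lift the barrel clear of the rests and press it steadily against the fixed centre with about 10 newtons, which is when the red ring on the sprung centre is half inside its sleeve; do not drive the sprung centre in to its stop. Finish while still holding the tailstock there, so that a colleague can tighten its clamp screw for the run-out check, with your hand off the barrel and the other things on the bench left where they are.

Things in the scene. Friction and masses are not known exactly. Their poses are not given: they have to be found in the camera images.
- barrel: Loose light-brown beech rolling-pin barrel: a cylinder 42 mm in diameter, 160 mm long, 0.12 to 0.24 kg, with a 14 mm bore in a dark steel bush in each end (14 mm deep). Origin at its middle on its axis; y runs along the barrel (both ends alike; it may be rolled about y). It starts on the stand, along the stand's y, its axis 56 mm above the table.
- pin_stand: Fixed low wooden stand, 84 x 112 mm, 37 mm high: a base board with two dark dowels along its y axis (12 mm thick, 22 mm apart, tops at 37 mm) on which the barrel lies, overhanging at both ends. Origin on the table under its middle. The barrel's sides stand out 4 mm past the dowels, so it can be taken from above at axis height.
- bench_centres: Fixed run-out fixture: a grey bed 100 mm wide (x), 410 mm long (y -240 to +170 mm). Origin on the table midway between the V rests. Headstock at its +y end, sliding tailstock at its -y end; the line of centres is along y at x = 0, 75 mm up. All on it is under 99 mm tall but the black grip (150 mm) and a dial gauge (111 mm, at x 70 to 110, y 70 to 145 mm).
- rest_mid (a point): Where the barrel's middle goes: on its axis when it lies in the rests, 74 mm up, midway between them; axes as the bed's. The rests are white 45 degree V pads 14 mm wide, 36 mm either side along y, up to 70 mm high. Laid within 8 mm of here along y it clears both points. The tailstock then pushes it 22 mm along +y onto the fixed centre and lifts it about 1 mm.
- v_rests: The two fixed V rests on the bed, described at rest_mid. Origin and axes as the bed's.
- headstock: Fixed blue block at the bed's +y end with the fixed steel centre, a 60 degree point 24 mm thick that points to -y. A small dial gauge hangs on an arm behind it. Its origin is the bed's origin.
- head_tip (a point): Tip of the fixed centre, 90 mm to +y of the middle of the rests and 75 mm above the table; axes as the bed's. Fully seated, the point enters the bore about 12 mm, so the barrel's middle lies 68 mm to -y of this tip.
- tail_slide (a joint): Travel of the tailstock along the bed, m: 0 = fully back, growing towards the headstock (bed's +y), at most 0.100. It runs freely (about 1 N of friction) and the spring pushes it back if let go. The barrel is seated on both points and the sprung centre begins to go in at about 0.070; 10 N at about 0.080.
- tail_carriage: The moving blue tailstock with the black grip on top, a sleeve towards the barrel and a star-shaped clamp screw on its -x side. Its origin coincides with the bed's origin when tail_slide is 0; the blue block lies 164 to 212 mm to -y of it, 46 mm wide, up to 98 mm high.
- tail_grip (a point): Centre of the tailstock's black upright grip, 18 mm thick along the bed's y, 30 mm wide across it, 48 mm tall (102 to 150 mm above the table); axes as the bed's.
- tail_centre (a joint): How far the sprung centre of the tailstock is pressed into its sleeve, in m: 0 = fully out, 0.020 = on its stop. It needs 1 N per mm, so 0.010 is 10 N. Its red ring is 6 mm wide and lies 7 to 13 mm in front of the sleeve's mouth when the centre is fully out.
- tail_tip (a point): Tip of the sprung 60 degree centre, pointing to the bed's +y, on the line of centres; 206 mm from the tip of the fixed centre when the slide is fully back.
- label_gun: Dark grey price-label gun, 179 x 93 x 46 mm, loose, lying by; to be left alone.
- parts_carton: Small carton with a blue stripe, 74 x 107 x 45 mm, loose; to be left alone.
- peeler: Yellow-handled peeler, 170 x 25 x 18 mm, loose; to be left alone.
- scissors: Scissors with blue handles, 87 x 199 x 9 mm, loose; to be left alone.

How it is judged:
By the outcome, as a careful person would: the job done as asked, in the order asked, and still so for the second after the job is handed in, while the arm keeps its last pose, push and grip.
It also fails if it takes over 51 s, if anything falls off the work surface, if the arm or the gripper's body presses on something with over 40 N, if the wrist force passes 120 N, or if a joint passes its speed limit or range.

## Robot

A 6-joint arm with a two-finger parallel gripper is mounted at the origin on a cart in front of the work surface, level with it; the furniture and walls round the work are solid. World frame = base frame: x ahead of the robot, y to its left, z up, the work surface at z = 0. Lengths are in m, angles in rad, forces in N, time in s.
With the tool pointing down it reaches from about 0.35 to 0.975 m from the base axis. Payload 4.9 kg.
Tool frame: the origin (TCP) lies at the very end of the fingers, on their centre line; the grasp point (between the pads) lies 19 mm behind it; z points along the fingers, y is the line along which they close (so a half turn about z gives the same grasp; the last joint's range is limited). The gripper opens to 85 mm and grips with 20 to 120 N. Pads are 22 mm wide; open, the fingers measure 114 mm over their backs; the gripper's body (76 mm by 85 mm) begins 54 mm behind the grasp point. The pads swing forward as they close: fully open they stand 13 mm farther back than shut.
Start: joints at [1.2, 0.053, 1.613, -0, 1.476, -0.119], TCP at [0.156, 0.605, 0.231] pointing down, gripper open.
Joint ranges: [-3.01, 3.01], [-1.01, 2.22], [0.06, 2.58], [-1.02, 4.17], [0.09, 2.62], [-3.14, 3.14]. Speed limits (rad/s): [2.57, 2.57, 3.14, 3.14, 3.14, 3.14].

## Interface

Orientations are given as a unit quaternion [w, x, y, z].
In Python, from plant import * gives the robot as it stands.
- The arm moves only by the tool jog_arm, never from a script. Its argument "moves" is a list that holds one entry, the list of rows, each a list of 7 numbers: the finger opening in cm, from 0 to 8.54, then the shift along the tool's x, y, z in cm, then the turn, a rotation vector about the tool's x, y, z in rad. A call has 1 to 20 rows; each row shifts and turns the commanded pose from where the row before left it, along the tool's axes as they then stand; what a row does not reach is not made up. A row lasts 1/12 s, in which the tool goes at most 41.7 mm and 7.16 degrees, less where a joint would pass 70% of its speed; a pose out of reach is approached as far as the arm can. A call is refused whole if a number of a shift passes 4.17 or a number of a turn 0.125, either way. A call with a gripper value outside its range is refused whole. The fingers move at their own pace and stop on an object; the grip force is fixed at half the most. Time passes only in rows, so rows that do not move let the fingers close. It gives the time, the measured TCP pose, the force, the opening and the grip force at its end, in the units of the state.
- state(): the state, without advancing time (a new reading comes with each control period).
- grab_frame(name): name is "scene" or "top" or "wrist"; returns a dict with "color" (420x560x3 uint8, blue, green, red), "depth" (420x560 float32, m along the optical axis (not along the pixel's ray), 0 where there is no reading), "fx", "fy", "cx", "cy" (pixels), "R" (3x3) and "t" (3): a world point X has camera coordinates R X + t. Camera axes: x right, y down, z forward; pixel columns grow to the right and rows downward; lengths in m; the calibration is good to about 2 mm. A picture is of the moment at which its call begins.
- job_done(): hands the job in; it is judged then, once.
Trained networks look in a picture, given as the dict that the camera call returned (one of the last four; its "shot" number tells which), for a name from the list of things; names that differ only in an ending like _2 or _b are one class to them, and where a whole thing is asked for, a point or a joint stands for the part that bears it (a point fixed in the world has none). Each returns a list of dicts, best first, with "p" (0 to 1); they miss things now and then, are a little off and sometimes report something else, mostly with a low value. They report only what shows in the picture. A call takes as long as a camera call.
- recognise(name, picture): "rect" ([centre column, centre row, width, height] in pixels, round what is visible of it).
- regions_of(name, picture): "pixels" (420x560 bool, what is visible of it) and "rect" ([centre column, centre row, width, height] in pixels, round what is visible of it).
The state is a dict: "time": time; "joint_pos": joint angles; "joint_vel": joint speeds; "joint_efforts": joint torques, N m; "tool_pos": TCP position; "tool_rot": TCP orientation; "contact_force": force on the tool from outside, world axes, zero at the start; "ft_torque": the same for the moment, N m; "gripper_width": opening from 0.0 (shut) to 1.0 (fully open); "grasp_force": force on a finger pad.
Only numpy, scipy, OpenCV 4.12 (cv2) and the standard library are available. Lean on these libraries where they do the work, as an engineer would, in place of code of your own. Each camera call takes 0.05 s, during which the arm holds its last target. There are 200 camera calls.

## Working session

There is one attempt and no reset: what is moved stays moved. The work goes in short steps, Python scripts to look and compute and a tool call to move; the robot and the scene stay as the last step left them, time stands still between calls to the robot, and variables do not carry over. Pictures are saved under pics/ and viewed, at most 10 in all, crops included, and the job is handed in when it is done.

Besides the shell and the picture viewer there is one more tool, called after "Call:" as a command line: name --argument value ..., lists and objects as JSON in quotes. jog_arm: Moves the arm, as the interface text tells. Its arguments: {"type":"object","properties":{"moves":{"type":"array"}},"required":["moves"]}

```bash
mkdir -p pics; ls; python3 - <<'E'
from plant import *
import cv2,numpy as np,pickle
s=state();print(s)
D={}
for n in("scene","top"):
    f=grab_frame(n);D[n]=f;cv2.imwrite(f"pics/{n}0.png",f["color"])
    for o in("barrel","pin_stand","bench_centres","v_rests","headstock","tail_carriage","tail_grip","label_gun","parts_carton","peeler","scissors"):
        r=regions_of(o,f);
        if r:
            m=r[0]["pixels"]&(f["depth"]>0);v,u=np.nonzero(m);d=f["depth"][m]
            X=(np.c_[(u-f["cx"])/f["fx"]*d,(v-f["cy"])/f["fy"]*d,d]-f["t"])@f["R"]
            D[n,o]=X
            print(n,o,round(r[0]["p"],2),np.round(r[0]["rect"]),np.round(np.percentile(X,[2,50,98],axis=0),3).tolist())
        else:print(n,o,None)
pickle.dump(D,open("d.pkl","wb"))
cv2.imwrite("pics/both.png",cv2.resize(np.hstack([D["scene"]["color"],D["top"]["color"]]),(800,300)))
E
```

```text
pics
{'time': 0.0, 'joint_pos': array([ 1.19996305e+00,  5.33612821e-02,  1.61429081e+00,  1.03100604e-05,
        1.47600153e+00, -1.19034282e-01]), 'joint_vel': array([-7.34560094e-05, -1.11922516e-04,  2.28157620e-03, -4.67644181e-04,
        1.86091802e-03, -1.68514596e-05]), 'joint_efforts': array([ 2.36659789e-04, -3.93688846e+01, -3.70172489e+01, -1.53270494e-04,
        7.30225642e-03, -9.48844075e-06]), 'tool_pos': array([0.15550725, 0.60470294, 0.23006218]), 'tool_rot': array([-2.54862901e-04,  1.25567582e-01,  9.92084533e-01, -9.98485092e-04]), 'contact_force': array([0.91482951, 0.44683603, 0.26508225]), 'ft_torque': array([0.03676462, 0.02445947, 0.05362443]), 'grasp_force': 0.0, 'gripper_width': 0.9977866507916828}
scene barrel None
scene pin_stand 0.64 [252. 190.  23.  19.] [[0.466, 0.237, 0.003], [0.516, 0.27, 0.015], [0.568, 0.303, 0.044]]
scene bench_centres 0.89 [292. 245.  81.  85.] [[0.437, -0.324, 0.009], [0.513, -0.137, 0.029], [0.587, 0.054, 0.131]]
scene v_rests 0.78 [286. 242.  24.  22.] [[0.474, -0.14, 0.017], [0.51, -0.075, 0.045], [0.541, -0.031, 0.072]]

[... 1323 characters left out ...]
2], [0.595, 0.074, 0.108]]
top tail_carriage 0.69 [352. 201.  17.  28.] [[0.503, -0.286, 0.029], [0.537, -0.256, 0.09], [0.567, -0.23, 0.152]]
top tail_grip 0.77 [355. 200.  19.  26.] [[0.503, -0.283, 0.037], [0.538, -0.254, 0.091], [0.564, -0.229, 0.152]]
top label_gun 0.83 [228. 256.  34.  58.] [[0.283, 0.078, 0.024], [0.378, 0.112, 0.041], [0.443, 0.17, 0.05]]
top parts_carton 0.74 [350. 200.  22.  25.] [[0.503, -0.284, 0.03], [0.538, -0.254, 0.091], [0.578, -0.229, 0.152]]
top peeler 0.7 [208. 160.  49.  17.] [[0.649, 0.122, 0.001], [0.676, 0.173, 0.012], [0.698, 0.272, 0.02]]
top scissors 0.81 [402. 253.  45.  44.] [[0.319, -0.487, -0.004], [0.37, -0.419, 0.007], [0.445, -0.366, 0.015]]
```

```bash
python3 - <<'E'
import pickle,cv2,numpy as np
D=pickle.load(open("d.pkl","rb"))
a=cv2.resize(D["top"]["color"][130:310,120:460],(800,424),interpolation=cv2.INTER_CUBIC)
cv2.imwrite("pics/topc.png",a)
X=D["top","barrel"];Y=X[X[:,2]>.066]
c=Y[:,:2].mean(0);u,s,v=np.linalg.svd(Y[:,:2]-c);print("barrel",c,v[0],np.ptp((Y[:,:2]-c)@v[0]),Y[:,2].max())
for n in("top","scene"):
  X=np.vstack([D[n,"tail_grip"]]);Y=X[(X[:,2]>.125)];print("grip",n,len(Y),np.median(Y,axis=0),Y.min(0),Y.max(0))
  X=D[n,"bench_centres"];Y=X[(X[:,2]<.03)&(X[:,2]>.008)][:,:2].astype(np.float32);print(n,cv2.minAreaRect(Y),len(Y))
print(np.linalg.inv(D["top"]["R"])@-D["top"]["t"])
E
```

```text
barrel [0.50449579 0.28942947] [-0.9276355  -0.37348679] 0.15937603216497565 0.08640436958287259
grip top 71 [ 0.54627961 -0.25569967  0.14644366] [ 0.53229869 -0.26822415  0.12503253] [ 0.56084314 -0.2471762   0.15425496]
top ((0.5214817523956299, -0.12321214377880096), (0.13858887553215027, 0.415857195854187), 8.491641998291016) 2575
grip scene 65 [ 0.54348127 -0.26721019  0.14553005] [ 0.53023537 -0.27706135  0.12677915] [ 0.56045208 -0.25328636  0.15470343]
scene ((0.525269091129303, -0.12043207883834839), (0.13853825628757477, 0.4218878149986267), 12.217303276062012) 1231
[0.2412506  0.00912572 1.56907646]
```

View pics/topc.png

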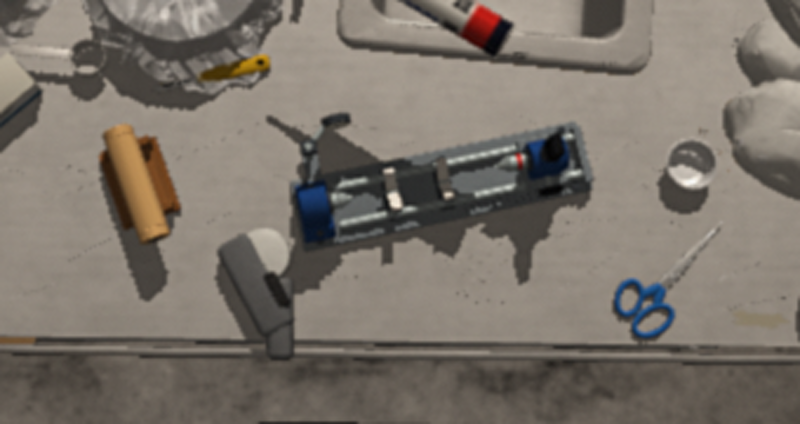

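Call:
jog_arm --moves '[[[8.54, -2.77, -1.45, 0, 0, 0, 0], [8.54, -2.77, -1.45, 0, 0, 0, 0], [8.54, -2.77, -1.45, 0, 0, 0, 0], [8.54, -2.77, -1.45, 0, 0, 0, 0], [8.54, -2.77, -1.45, 0, 0, 0, 0], [8.54, -2.77, -1.45, 0, 0, 0, 0], [8.54, -2.77, -1.45, 0, 0, 0, 0], [8.54, -2.77, -1.45, 0, 0, 0, 0], [8.54, -2.77, -1.45, 0, 0, 0, 0], [8.54, -2.77, -1.45, 0, 0, 0, 0], [8.54, -2.77, -1.45, 0, 0, 0, 0], [8.54, -2.77, -1.45, 0, 0, 0, -0.1], [8.54, -2.9, -1.2, 0, 0, 0, -0.1], [8.54, -3, -1, 0, 0, 0, -0.11], [8.54, -2.5, -0.7, 0, 0, 0, -0.11], [8.54, 0, 0, 0, 0, 0, -0.11], [8.54, 0, 0, 0, 0, 0, -0.1], [8.54, 0, 0, 0, 0, 0, 0], [8.54, 0, 0, 0, 0, 0, 0]]]'

```text
time: 2.78
tool_pos: [0.516, 0.3206, 0.2312]
tool_rot: [-0.0, -0.187, 0.982, -0.0]
contact_force: [-0.4, -0.0, 0.5]
gripper_width: 0.996
grasp_force: 0.0
```

```bash
cat > h.py <<'E'
from plant import *
import cv2,numpy as np
from scipy.spatial.transform import Rotation as Ro
def pose():
    s=state();q=s["tool_rot"];R=Ro.from_quat(q[[1,2,3,0]]).as_matrix();return s,np.array(s["tool_pos"]),R
def pts(f,m=None):
    m=(f["depth"]>0) if m is None else m&(f["depth"]>0)
    v,u=np.nonzero(m);d=f["depth"][m]
    return (np.c_[(u-f["cx"])/f["fx"]*d,(v-f["cy"])/f["fy"]*d,d]-f["t"])@f["R"]
def seg(f,o):
    r=regions_of(o,f)
    return (r[0]["p"],pts(f,r[0]["pixels"]),r[0]) if r else None
def yaw(R): return np.degrees(np.arctan2(R[1,1],R[0,1]))
E
python3 - <<'E'
from h import *
s,p,R=pose();print(s["time"],p,yaw(R),R[:,2],s["joint_pos"])
f=grab_frame("wrist");cv2.imwrite("pics/w1.png",f["color"])
print("cam",-f["R"].T@f["t"],f["R"][2],f["fx"])
r=seg(f,"barrel")
if r:
    X=r[1];print(r[0],r[2]["rect"]);Y=X[X[:,2]>.066]
    rc=cv2.minAreaRect(Y[:,:2].astype(np.float32));print(rc,Y[:,2].max(),np.percentile(Y[:,2],99))
    c=np.median(Y[:,:2],axis=0);u,s_,v=np.linalg.svd(Y[:,:2]-Y[:,:2].mean(0),full_matrices=False);print(Y[:,:2].mean(0),v[0],np.degrees(np.arctan2(v[0,1],v[0,0])))
E
```

```text
2.7833 [0.51595275 0.32055858 0.2312249 ] 111.5144858889622 [-1.10789137e-04 -4.51659249e-05 -9.99999993e-01] [ 4.33466768e-01  1.16596416e-02  1.65501336e+00  5.57035440e-06
  1.47503917e+00 -1.51282871e+00]
cam [0.44605063 0.29276627 0.37312688] [ 0.27486978  0.10953913 -0.95522133] 360.6993874506999
0.76 [245.7, 159.2, 51.9, 192.2]
((0.5067204236984253, 0.28770262002944946), (0.15977631509304047, 0.036478009074926376), 21.6837100982666) 0.07814435113309712 0.07697042479988522
[0.5007007 0.2858333] [0.92921726 0.36953387] 21.68687299071824
```

View pics/w1.png

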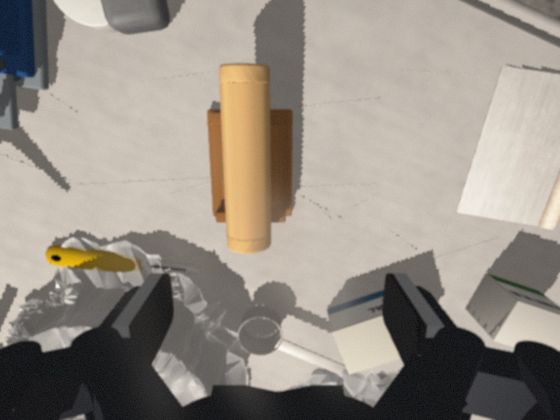

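Call:
jog_arm --moves '[[[8.54, 1.03, -1.36, 0, 0, 0, 0], [8.54, 1.04, -1.36, 0, 0, 0, 0], [8.54, 0, 0, 3, 0, 0, 0], [8.54, 0, 0, 3, 0, 0, 0], [8.54, 0, 0, 3, 0, 0, 0], [8.54, 0, 0, 3, 0, 0, 0], [8.54, 0, 0, 2, 0, 0, 0], [8.54, 0, 0, 2, 0, 0, 0], [8.54, 0, 0, 1.5, 0, 0, 0], [8.54, 0, 0, 1.3, 0, 0, 0], [8.54, 0, 0, 1, 0, 0, 0], [8.54, 0, 0, 0, 0, 0, 0], [8.54, 0, 0, 0, 0, 0, 0]]]'

```text
time: 3.97
tool_pos: [0.5066, 0.2878, 0.0333]
tool_rot: [-0.0, -0.188, 0.982, -0.0]
contact_force: [0.1, 0.7, -0.4]
gripper_width: 0.999
grasp_force: 0.0
```

Call:
jog_arm --moves '[[[0, 0, 0, 0, 0, 0, 0], [0, 0, 0, 0, 0, 0, 0], [0, 0, 0, 0, 0, 0, 0], [0, 0, 0, 0, 0, 0, 0], [0, 0, 0, 0, 0, 0, 0], [0, 0, 0, 0, 0, 0, 0], [0, 0, 0, 0, 0, 0, 0], [0, 0, 0, 0, 0, 0, 0]]]'

```text
time: 4.63
tool_pos: [0.5077, 0.2879, 0.0346]
tool_rot: [0.001, -0.188, 0.982, 0.0]
contact_force: [-0.0, -0.9, 6.6]
gripper_width: 0.474
grasp_force: 60.7
```

Call:
jog_arm --moves '[[[0, 0, 0, -0.5, 0, 0, 0], [0, 0, 0, -1.5, 0, 0, 0], [0, 0, 0, -2.5, 0, 0, 0], [0, 0, 0, -3, 0, 0, 0], [0, 0, 0, -3, 0, 0, 0], [0, 0, 0, -3, 0, 0, 0], [0, 0, 0, -3, 0, 0, 0], [0, 0, 0, -2.5, 0, 0, 0], [0, 0, -1.5, -2, 0, 0, 0], [0, 0.23, -3.2, -0.5, 0, 0, 0], [0, 0.23, -3.5, 0, 0, 0, 0], [0, 0.23, -3.5, 0, 0, 0, 0], [0, 0.23, -3.5, 0, 0, 0, 0], [0, 0.23, -3.5, 0, 0, 0, 0], [0, 0.23, -3.5, 0, 0, 0, 0], [0, 0.23, -3.5, 0, 0, 0, 0], [0, 0.23, -3.5, 0, 0, 0, 0], [0, 0.23, -3.5, 0, 0, 0, 0], [0, 0.23, -3.0, 0, 0, 0, 0], [0, 0, -0.8, 0, 0, 0, 0]]]'

```text
time: 6.3
tool_pos: [0.6202, -0.064, 0.2472]
tool_rot: [-0.001, -0.186, 0.983, -0.0]
contact_force: [0.2, 0.8, -1.0]
gripper_width: 0.471
grasp_force: 60.9
```

Call:
jog_arm --moves '[[[0, 0, 0, 0, 0, 0, 0.06], [0, 0, 0, 0, 0, 0, 0.115], [0, 0, 0, 0, 0, 0, 0.12], [0, 0, 0, 0, 0, 0, 0.12], [0, 0, 0, 0, 0, 0, 0.12], [0, 0, 0, 0, 0, 0, 0.12], [0, 0, 0, 0, 0, 0, 0.12], [0, 0, 0, 0, 0, 0, 0.12], [0, 0, 0, 0, 0, 0, 0.12], [0, 0, 0, 0, 0, 0, 0.12], [0, 0, 0, 0, 0, 0, 0.12], [0, 0, 0, 0, 0, 0, 0.12], [0, 0, 0, 0, 0, 0, 0.12], [0, 0, 0, 0, 0, 0, 0.12], [0, 0, 0, 0, 0, 0, 0.115], [0, 0, 0, 0, 0, 0, 0.06], [0, 0, 0, 0, 0, 0, 0], [0, 0, 0, 0, 0, 0, 0]]]'

```text
time: 7.8
tool_pos: [0.6197, -0.0594, 0.2477]
tool_rot: [-0.001, 0.648, 0.762, -0.0]
contact_force: [0.9, -0.1, -0.8]
gripper_width: 0.472
grasp_force: 60.9
```

```bash
python3 - <<'E'
from h import *
import pickle
s,p,R=pose();print(s["time"],p,yaw(R),R[:,2],s["joint_pos"],s["gripper_width"])
f=grab_frame("wrist");cv2.imwrite("pics/w2.png",f["color"])
D={"f":f}
for o in("barrel","bench_centres","v_rests","headstock","tail_carriage"):
    r=seg(f,o)
    if r: D[o]=r[1];print(o,r[0],np.round(r[2]["rect"]),np.round(np.percentile(r[1],[2,50,98],axis=0),3).tolist())
pickle.dump(D,open("w2.pkl","wb"))
E
```

```text
7.8 [ 0.61971154 -0.0594043   0.24765694] 9.233736287989224 [-1.20314802e-03  5.64034342e-04 -9.99999117e-01] [-2.15169781e-01  3.86589525e-02  1.60014509e+00  2.94795450e-04
  1.50408444e+00 -3.76348312e-01] 0.47164740934111776
barrel 0.79 [279. 235. 129. 313.] [[0.593, -0.079, 0.275], [0.614, -0.021, 0.287], [0.637, 0.019, 0.29]]
bench_centres 0.62 [176. 210. 176. 420.] [[0.449, -0.255, 0.014], [0.507, -0.032, 0.026], [0.582, 0.068, 0.104]]
v_rests 0.81 [164. 194.  89. 101.] [[0.478, -0.136, 0.02], [0.511, -0.115, 0.052], [0.551, -0.046, 0.067]]
headstock 0.55 [176.  51. 176.  99.] [[0.462, 0.008, 0.024], [0.498, 0.046, 0.086], [0.585, 0.069, 0.101]]
tail_carriage 0.81 [149. 403.  18.  33.] [[0.535, -0.262, 0.119], [0.541, -0.256, 0.141], [0.548, -0.253, 0.149]]
```

View pics/w2.png

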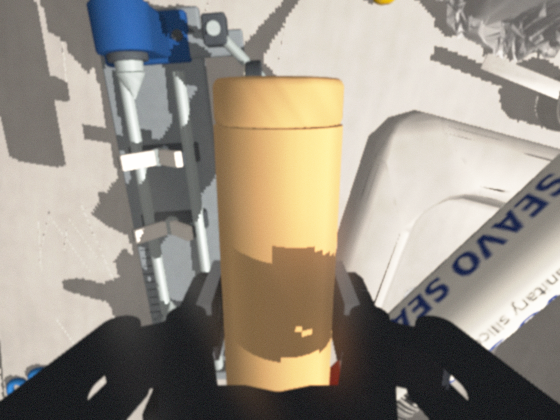

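```bash
python3 - <<'E'
from h import *
import pickle
from scipy.spatial.transform import Rotation
D=pickle.load(open("w2.pkl","rb"));f=D["f"]
A=pts(f)  # all
# v rests white pixels
m=np.zeros(f["depth"].shape,bool);m[140:245,110:215]=1
hsv=f["color"].min(2)>125
X=pts(f,m&hsv);X=X[(X[:,2]>.045)&(X[:,2]<.08)]
th=np.radians(10);ey=np.array([-np.sin(th),np.cos(th)]);ex=np.array([ey[1],-ey[0]])
s=X[:,:2]@ey;t=X[:,:2]@ex
k=s>np.median([s.min(),s.max()])
for kk in(k,~k):
    Y=X[kk];print("rest",len(Y),Y.mean(0),"rect",cv2.minAreaRect(Y[:,:2].astype(np.float32)),np.percentile(s[kk],[2,50,98]),np.percentile(t[kk],[2,50,98]),np.percentile(Y[:,2],[2,98]))
# head point: in region
m=np.zeros(f["depth"].shape,bool);m[50:105,112:150]=1
X=pts(f,m);X=X[X[:,2]>.06];s=X[:,:2]@ey;t=X[:,:2]@ex
for a in np.arange(s.min(),s.max(),.005):
    b=(s>=a)&(s<a+.005)
    if b.sum()>2:print("head s",round(a,3),b.sum(),np.round([t[b].min(),t[b].max(),X[b,2].max()],4))
# bed edges from top & wrist
T=pickle.load(open("d.pkl","rb"))
for nm,P in(("w",A),("top",pts(T["top"])),("scene",pts(T["scene"]))):
    P=P[(P[:,0]>.4)&(P[:,0]<.65)&(P[:,1]>-.36)&(P[:,1]<.1)]
    Q=P[(P[:,2]>.01)&(P[:,2]<.035)]
    s=Q[:,:2]@ey;t=Q[:,:2]@ex;e=[]
    for a in np.arange(-.38,-.06,.01):
        b=(s>=a)&(s<a+.01)
        if b.sum()>8:e.append((a+.005,t[b].min(),t[b].max()))
    e=np.array(e);print(nm,len(e),s.min(),s.max())
    for c in(1,2):
        pf=np.polyfit(e[:,0],e[:,c],1);r=e[:,c]-np.polyval(pf,e[:,0]);g=abs(r)<.006;pf=np.polyfit(e[g,0],e[g,c],1);print("edge",c,pf,g.sum(),r[g].std())
    G=P[(P[:,2]>.13)&(P[:,2]<.16)];
    if len(G):print("grip",cv2.minAreaRect(G[:,:2].astype(np.float32)),np.percentile(G[:,:2]@ey,[3,97]),np.percentile(G[:,:2]@ex,[3,97]))
E
```

```text
rest 905 [ 0.50082658 -0.05720288  0.05831091] rect ((0.5033338665962219, -0.05651281401515007), (0.05730925500392914, 0.015168692916631699), 13.637001037597656) [-0.15089042 -0.14321167 -0.13599593] [0.45901748 0.47812684 0.51329356] [0.04600143 0.06766357]
rest 699 [ 0.51604878 -0.12702893  0.05825265] rect ((0.5182023644447327, -0.12706860899925232), (0.05582641065120697, 0.014164190739393234), 12.716554641723633) [-0.22166494 -0.21467195 -0.20787551] [0.46263509 0.48159289 0.5152885 ] [0.04664047 0.06762837]
head s -0.089 39 [0.4783 0.4847 0.0781]
head s -0.084 79 [0.476  0.4875 0.0814]
head s -0.079 144 [0.473  0.4896 0.0848]
head s -0.074 186 [0.4712 0.4924 0.0866]
head s -0.069 201 [0.471  0.4922 0.087 ]
head s -0.064 242 [0.4661 0.4964 0.0912]
head s -0.059 269 [0.4737 0.4962 0.0955]
head s -0.054 35 [0.4908 0.5007 0.0894]
w 30 -0.41743485154847665 -0.007594881346001561
edge 1 [-0.05418317  0.42763234] 17 0.0030928874431365217
edge 2 [0.1595657  0.55636258] 7 0.0030438390843005123
grip ((0.541563868522644, -0.25752973556518555), (0.014272626489400864, 0.008519499562680721), 8.285871505737305) [-0.35053272 -0.34427751] [0.48239396 0.49491045]
top 32 -0.4423418796998806 0.014786654716222647
edge 1 [-0.05622583  0.42662017] 9 0.002448189453604403
edge 2 [-0.04775039  0.52752824] 11 0.0018578018414027722
grip ((0.5477530360221863, -0.2583603858947754), (0.031012538820505142, 0.018491871654987335), 14.164558410644531) [-0.35772502 -0.34102822] [0.48047494 0.5084519 ]
scene 30 -0.46030587112625176 0.019275818588721527
edge 1 [0.13257431 0.4384991 ] 8 0.0025376181710397862
edge 2 [-1.87716735  0.29096094] 1 0.0
grip ((0.5450351238250732, -0.2641688585281372), (0.032292526215314865, 0.019758164882659912), 15.210288047790527) [-0.36358651 -0.34568217] [0.47690933 0.50578893]<stdin>:32: RankWarning: Polyfit may be poorly conditioned
```

```bash
python3 - <<'E'
from h import *
import pickle
D=pickle.load(open("w2.pkl","rb"))
s,p,R=pose();X=(D["barrel"]-p)@R
X=X[(X[:,2]<-.03)]
for a in np.arange(-.04,.09,.01):
    b=(X[:,0]>=a)&(X[:,0]<a+.01)
    if b.sum()>20:
        Y=X[b];k=Y[:,2]<np.percentile(Y[:,2],3)+.001;print(round(a,3),b.sum(),"top z",np.percentile(Y[:,2],3),"y at top",Y[k,1].mean(),np.percentile(Y[:,1],[1,99]))
print("xmax",np.percentile(X[:,0],[99,99.9]))
th=np.radians(13);ey=np.array([-np.sin(th),np.cos(th)])
g=np.array([.5105,-.0918])-.002*ey;d=np.r_[g-p[:2],.0]
print("tool shift",R.T@d, "turn z",-np.radians(13-yaw(R)),p)
E
```

```text
-0.03 380 top z -0.04040804275773175 y at top 0.00024577958270275205 [-0.01801014  0.01803233]
-0.02 2272 top z -0.041012900996228806 y at top 0.0001435569010514076 [-0.0174293   0.01764457]
-0.01 2446 top z -0.04098440040797726 y at top -2.7100852952096348e-05 [-0.01753706  0.01766056]
0.0 2635 top z -0.04111482584243216 y at top 0.00011181559289823761 [-0.01747133  0.01761068]
0.01 2853 top z -0.04116205779359415 y at top -2.5446424599438813e-05 [-0.01755663  0.01777585]
0.02 3055 top z -0.041220006158690654 y at top 3.6303111875029004e-05 [-0.01754575  0.01771203]
0.03 3321 top z -0.04127042585129215 y at top 0.0002157146143636613 [-0.01747501  0.01770271]
0.04 3625 top z -0.041294710779949444 y at top 0.00027091084317004173 [-0.01770767  0.01782084]
0.05 3918 top z -0.04130769096994659 y at top -7.719728165313095e-05 [-0.01765061  0.01764219]
0.06 4250 top z -0.04123768611587888 y at top -4.283189042960207e-05 [-0.0174497   0.01766806]
0.07 4595 top z -0.041233464884458 y at top -3.547741883668903e-05 [-0.01739939  0.01750656]
0.08 692 top z -0.040668770519496654 y at top 4.289721167147051e-06 [-0.01631266  0.01665678]
xmax [0.08078219 0.0815661 ]
tool shift [-1.60432304e-02 -1.13147823e-01  6.02823592e-06] turn z -0.06739268454725604 [ 0.62011346 -0.05993848  0.24827612]
```

Call:
jog_arm --moves '[[[0, -0.3, -2.3, 0, 0, 0, 0], [0, -0.45, -3.0, 0, 0, 0, 0], [0, -0.45, -3.0, 0, 0, 0, 0], [0, -0.45, -3.0, 0, 0, 0, -0.067], [0, 0, 0, 1, 0, 0, 0], [0, 0, 0, 2.5, 0, 0, 0], [0, 0, 0, 3, 0, 0, 0], [0, 0, 0, 3, 0, 0, 0], [0, 0, 0, 2, 0, 0, 0], [0, 0, 0, 1.5, 0, 0, 0], [0, 0, 0, 0.5, 0, 0, 0], [0, 0, 0, 0, 0, 0, 0], [0, 0, 0, 0, 0, 0, 0]]]'

```text
time: 9.18
tool_pos: [0.5118, -0.0942, 0.1139]
tool_rot: [0.0, 0.623, 0.782, 0.0]
contact_force: [-0.2, -0.4, -1.8]
gripper_width: 0.472
grasp_force: 61.3
```

```bash
python3 - <<'E'
from h import *
s,p,R=pose();print(s["time"],p,yaw(R))
th=np.radians(13);ey=np.array([-np.sin(th),np.cos(th)]);ex=np.array([ey[1],-ey[0]])
d=p[:2]-[.5105,-.0918];print("ex,ey err",d@ex,d@ey)
f=grab_frame("wrist");a=f["color"];cv2.imwrite("pics/w3.png",a)
E
```

```text
9.1833 [ 0.51177454 -0.0942482   0.11392313] 12.953988108055151
ex,ey err 0.0006911485568746368 -0.0026721590045982444
```

View pics/w3.png

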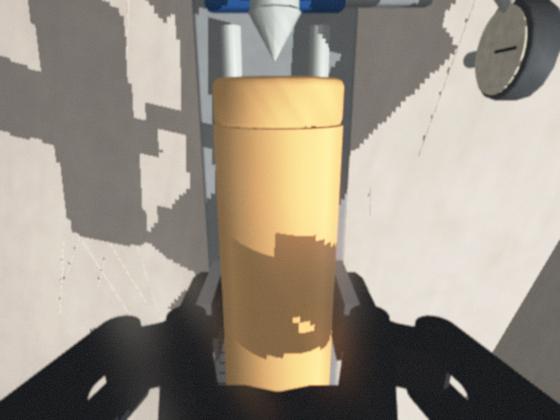

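Call:
jog_arm --moves '[[[0, 0, -0.12, 1.2, 0, 0, 0], [0, 0, 0, 1.5, 0, 0, 0], [0, 0, 0, 1.5, 0, 0, 0], [0, 0, 0, 0.8, 0, 0, 0], [0, 0, 0, 0.5, 0, 0, 0], [0, 0, 0, 0.3, 0, 0, 0], [0, 0, 0, 0, 0, 0, 0], [0, 0, 0, 0, 0, 0, 0]]]'

```text
time: 9.9
tool_pos: [0.5106, -0.0946, 0.056]
tool_rot: [0.001, 0.623, 0.782, 0.0]
contact_force: [0.4, 0.4, -1.1]
gripper_width: 0.478
grasp_force: 61.3
```

Call:
jog_arm --moves '[[[0, 0, 0, 0.1, 0, 0, 0], [0, 0, 0, 0.1, 0, 0, 0], [0, 0, 0, 0.0, 0, 0, 0], [0, 0, 0, 0, 0, 0, 0]]]'

```text
time: 10.23
tool_pos: [0.5101, -0.0945, 0.0535]
tool_rot: [0.0, 0.623, 0.782, 0.0]
contact_force: [-0.3, 0.3, -1.4]
gripper_width: 0.477
grasp_force: 61.3
```

Call:
jog_arm --moves '[[[0, 0, 0, 0.08, 0, 0, 0], [0, 0, 0, 0.0, 0, 0, 0], [0, 0, 0, 0, 0, 0, 0]]]'

```text
time: 10.48
tool_pos: [0.5104, -0.0945, 0.053]
tool_rot: [0.0, 0.623, 0.782, 0.0]
contact_force: [0.6, 0.5, 1.6]
gripper_width: 0.469
grasp_force: 61.6
```

Call:
jog_arm --moves '[[[5.5, 0, 0, 0, 0, 0, 0], [5.5, 0, 0, 0, 0, 0, 0], [7, 0, 0, 0, 0, 0, 0], [8.54, 0, 0, 0, 0, 0, 0], [8.54, 0, 0, 0, 0, 0, 0], [8.54, 0, 0, 0, 0, 0, 0], [8.54, 0, 0, 0, 0, 0, 0], [8.54, 0, 0, -0.5, 0, 0, 0], [8.54, 0, 0, -1.5, 0, 0, 0], [8.54, 0, 0, -3, 0, 0, 0], [8.54, 0, 0, -3, 0, 0, 0], [8.54, 0, 0, -3, 0, 0, 0], [8.54, 0, 0, -3, 0, 0, 0], [8.54, 0, 0, -2, 0, 0, 0], [8.54, 0, 0, -1, 0, 0, 0], [8.54, 0, 0, 0, 0, 0, 0]]]'

```text
time: 11.82
tool_pos: [0.5115, -0.0949, 0.226]
tool_rot: [0.003, 0.623, 0.782, 0.001]
contact_force: [0.3, 0.5, -0.8]
gripper_width: 0.998
grasp_force: 0.0
```

```bash
python3 - <<'E'
from h import *
s,p,R=pose();print(s["time"],p,yaw(R),s["joint_pos"])
f=grab_frame("wrist");cv2.imwrite("pics/w4.png",f["color"])
th=np.radians(13);ey=np.array([-np.sin(th),np.cos(th)]);ex=np.array([ey[1],-ey[0]]);o=np.array([.5105,-.0918])
r=seg(f,"barrel")
if r:
    X=r[1];X=X[X[:,2]>.08];print(r[0],np.percentile(X[:,2],98))
    d=X[:,:2]-o;print("ey",np.percentile(d@ey,[1,99]),"ex",np.percentile(d@ex,[1,50,99]));rc=cv2.minAreaRect(X[:,:2].astype(np.float32));print(rc)
X=pts(f);X=X[(X[:,2]>.125)&(X[:,2]<.156)];d=X[:,:2]-o;k=(abs(d@ex)<.05)&((d@ey)<-.1)
if k.sum():print("grip",k.sum(),np.percentile((d@ey)[k],[2,98]),np.percentile((d@ex)[k],[2,98]))
E
```

```text
11.8167 [ 0.5114805  -0.09492626  0.22595777] 12.950238637777634 [-3.26624477e-01 -2.01964730e-01  1.86301250e+00 -6.84311763e-07
  1.47468839e+00 -5.52641053e-01]
0.64 0.09498841912782538
ey [-0.07771538  0.07713454] ex [-0.01945524 -0.00044329  0.01894109]
((0.510520339012146, -0.0930599644780159), (0.03981184586882591, 0.15962281823158264), 13.113669395446777)
```

View pics/w4.png

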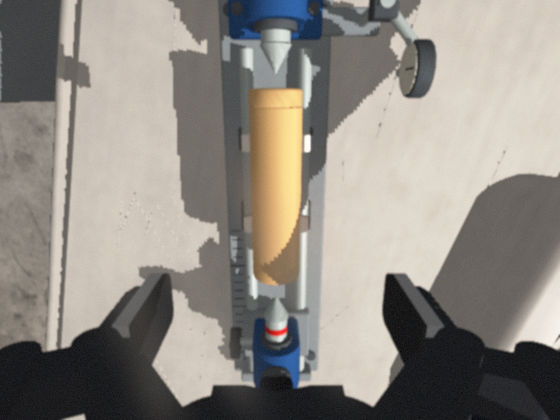

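Call:
jog_arm --moves '[[[8.54, -2, 0, -1, 0, 0, 0], [8.54, -3, 0, -1, 0, 0, 0], [8.54, -3.5, 0, -1, 0, 0, 0], [8.54, -3.5, 0, 0, 0, 0, 0], [8.54, -3.2, 0, 0, 0, 0, 0], [8.54, -1.9, 0, 0, 0, 0, 0.071], [8.54, 0, 0, 0, 0, 0, 0.12], [8.54, 0, 0, 0, 0, 0, 0.12], [8.54, 0, 0, 0, 0, 0, 0.12], [8.54, 0, 0, 0, 0, 0, 0.12], [8.54, 0, 0, 0, 0, 0, 0.12], [8.54, 0, 0, 0, 0, 0, 0.12], [8.54, 0, 0, 0, 0, 0, 0.12], [8.54, 0, 0, 0, 0, 0, 0.12], [8.54, 0, 0, 0, 0, 0, 0.12], [8.54, 0, 0, 0, 0, 0, 0.12], [8.54, 0, 0, 0, 0, 0, 0.12], [8.54, 0, 0, 0, 0, 0, 0.12], [8.54, 0, 0, 0, 0, 0, 0.06], [8.54, 0, 0, 0, 0, 0, 0]]]'

```text
time: 13.58
tool_pos: [0.5473, -0.2605, 0.2492]
tool_rot: [-0.002, 0.994, 0.112, -0.002]
contact_force: [-0.2, -0.0, -0.1]
gripper_width: 1.0
grasp_force: 0.0
```

```bash
cat >> h.py <<'E'
th=np.radians(13);ey=np.array([-np.sin(th),np.cos(th)]);ex=np.array([ey[1],-ey[0]]);o=np.array([.5105,-.0918])
E
python3 - <<'E'
from h import *
s,p,R=pose();print(s["time"],p,yaw(R),s["joint_pos"]);d=p[:2]-o;print("tcp ex ey",d@ex,d@ey)
f=grab_frame("wrist");cv2.imwrite("pics/w5.png",f["color"])
X=pts(f);d=X[:,:2]-o;X=np.c_[d@ex,d@ey,X[:,2]]
k=(X[:,2]>.12)&(X[:,2]<.158)&(abs(X[:,0])<.05)&(X[:,1]<-.1)&(X[:,1]>-.26);Y=X[k]
print("grip",len(Y),np.percentile(Y,[1,50,99],axis=0))
Y=Y[Y[:,2]>.145];print("top",len(Y),Y.min(0),Y.max(0),cv2.minAreaRect(Y[:,:2].astype(np.float32))if len(Y) else 0)
E
```

```text
13.5833 [ 0.54731123 -0.26048666  0.24923435] -77.11490825219602 [-5.66934070e-01  1.64427419e-03  1.63507355e+00 -4.79664965e-06
  1.50985929e+00  7.78969074e-01]
tcp ex ey -0.0020784799247157495 -0.17264395514968342
grip 1119 [[-0.01364404 -0.18337989  0.12215478]
 [ 0.00366348 -0.17476975  0.14832311]
 [ 0.01459916 -0.16621281  0.15049789]]
top 915 [-0.01416737 -0.18343307  0.14501472] [ 0.01449071 -0.16617348  0.15140892] ((0.0001751817762851715, -0.1748795211315155), (0.01725868135690689, 0.028639404103159904), 89.54244995117188)
```

View pics/w5.png

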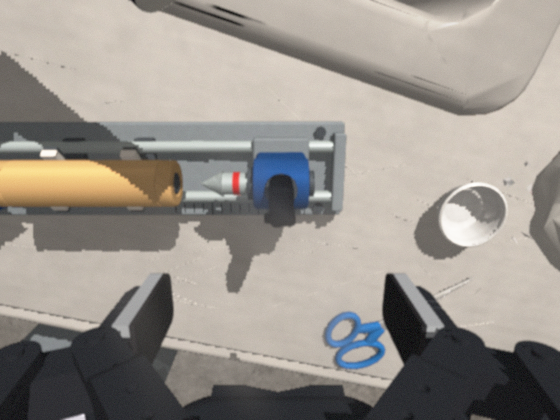

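Call:
jog_arm --moves '[[[8.54, 0.22, 0.23, 1, 0, 0, 0], [8.54, 0, 0, 2.5, 0, 0, 0], [8.54, 0, 0, 3, 0, 0, 0], [8.54, 0, 0, 3, 0, 0, 0], [8.54, 0, 0, 2, 0, 0, 0], [8.54, 0, 0, 1.5, 0, 0, 0], [8.54, 0, 0, 1, 0, 0, 0], [8.54, 0, 0, 0, 0, 0, 0], [8.54, 0, 0, 0, 0, 0, 0]]]'

```text
time: 14.38
tool_pos: [0.5507, -0.2627, 0.1117]
tool_rot: [-0.0, 0.994, 0.113, -0.001]
contact_force: [0.1, 0.4, -0.2]
gripper_width: 1.001
grasp_force: 0.0
```

```bash
python3 - <<'E'
from h import *
s,p,R=pose();d=p[:2]-o;print(s["time"],p,"tcp ex ey",d@ex,d@ey,s["contact_force"])
f=grab_frame("wrist")
for n in ("tail_carriage","tail_tip","barrel"):
    r=seg(f,n)
    if r:
        X=r[1];d=X[:,:2]-o;X=np.c_[d@ex,d@ey,X[:,2]];print(n,r[0],np.round(r[2]["rect"]),np.percentile(X,[1,99],axis=0).round(4).tolist())
E
```

```text
14.3833 [ 0.55068304 -0.26268808  0.11170961] tcp ex ey 0.0007116990624724924 -0.17554745108691927 [ 0.05061308  0.42986331 -0.20064296]
tail_carriage 0.98 [275. 280. 118. 174.] [[-0.0163, -0.2027, 0.0405], [0.0227, -0.1466, 0.1499]]
tail_tip 0.68 [179. 247.  75.  44.] [[-0.0098, -0.1443, 0.0712], [0.0101, -0.1064, 0.0858]]
barrel 0.59 [ 60. 249. 116.  78.] [[-0.0176, -0.0819, 0.0587], [0.0204, -0.0359, 0.095]]
```

Call:
jog_arm --moves '[[[0, 0, 0, 0, 0, 0, 0], [0, 0, 0, 0, 0, 0, 0], [0, 0, 0, 0, 0, 0, 0], [0, 0, 0, 0, 0, 0, 0], [0, 0, 0, 0, 0, 0, 0], [0, 0, 0, 0, 0, 0, 0], [0, 0, 0, 0, 0, 0, 0], [0, 0, 0, 0, 0, 0, 0], [0, 0, 0, 0, 0, 0, 0], [0, 0, 0, 0, 0, 0, 0], [0, 0, 0, 0, 0, 0, 0]]]'

```text
time: 15.5
tool_pos: [0.551, -0.2629, 0.1127]
tool_rot: [0.0, 0.994, 0.113, 0.0]
contact_force: [-2.0, 0.5, 1.6]
gripper_width: 0.203
grasp_force: 60.5
```

Call:
jog_arm --moves '[[[0, 0, -0.3, 0, 0, 0, 0], [0, 0, -0.5, 0, 0, 0, 0], [0, 0, -0.5, 0, 0, 0, 0], [0, 0, -0.4, 0, 0, 0, 0], [0, 0, -0.3, 0, 0, 0, 0], [0, 0, -0.3, 0, 0, 0, 0], [0, 0, -0.3, 0, 0, 0, 0], [0, 0, -0.3, 0, 0, 0, 0], [0, 0, -0.3, 0, 0, 0, 0], [0, 0, -0.3, 0, 0, 0, 0], [0, 0, -0.3, 0, 0, 0, 0], [0, 0, -0.3, 0, 0, 0, 0], [0, 0, -0.3, 0, 0, 0, 0], [0, 0, -0.3, 0, 0, 0, 0], [0, 0, -0.3, 0, 0, 0, 0], [0, 0, 0, 0, 0, 0, 0], [0, 0, 0, 0, 0, 0, 0]]]'

```text
time: 16.92
tool_pos: [0.5397, -0.2137, 0.1126]
tool_rot: [-0.0, 0.994, 0.113, -0.0]
contact_force: [-3.4, 0.1, 4.9]
gripper_width: 0.201
grasp_force: 61.0
```

```bash
cat > m.py <<'E'
from h import *
import sys
s,p,R=pose();d=p[:2]-o;F=s["contact_force"];print(s["time"],p,"tcp ex ey",d@ex,d@ey,"F ex,ey,z",F[:2]@ex,F[:2]@ey,F[2],s["gripper_width"])
f=grab_frame("wrist");cv2.imwrite(f"pics/{sys.argv[1]}.png",f["color"])
for n in ("tail_carriage","tail_tip","barrel"):
    r=seg(f,n)
    if r:
        X=r[1];d=X[:,:2]-o;X=np.c_[d@ex,d@ey,X[:,2]];print(n,round(r[0],2),np.round(r[2]["rect"]),np.percentile(X,[1,99],axis=0).round(4).tolist())
b,g,rd=[f["color"][...,i].astype(int) for i in range(3)]
m=(rd>110)&(g<70)&(b<70);v,u=np.nonzero(m)
if len(u):
    X=pts(f,m);d=X[:,:2]-o;print("red px",len(u),u.min(),u.max(),v.min(),v.max(),"ey",np.percentile(d@ey,[3,97]),"z",X[:,2].max())
E
python3 m.py w6
```

```text
16.9167 [ 0.53965665 -0.21367315  0.11263173] tcp ex ey 0.0009938692178247724 -0.1253083701711587 F ex,ey,z -3.2977351462273496 0.8993340431668355 4.930965413615729 0.20101212125355356
tail_carriage 0.87 [276. 276. 115. 175.] [[-0.0117, -0.1529, 0.0418], [0.0227, -0.0976, 0.15]]
tail_tip 0.88 [191. 246.  57.  46.] [[-0.0096, -0.0948, 0.0724], [0.01, -0.0655, 0.0858]]
barrel 0.63 [ 89. 250. 173.  79.] [[-0.0174, -0.0652, 0.0652], [0.0204, 0.0149, 0.0957]]
red px 364 196 208 229 266 ey [-0.0884083  -0.08362439] z 0.08588057934905223
```

View pics/w6.png

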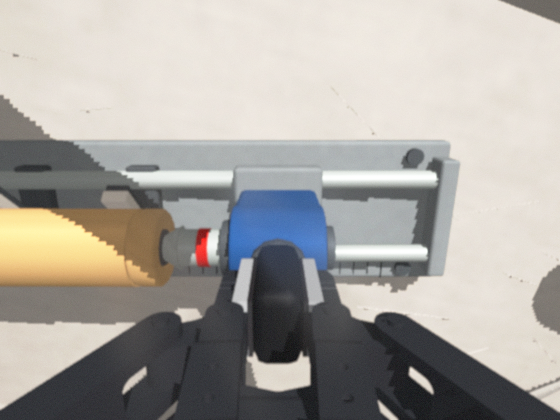

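Call:
jog_arm --moves '[[[0, 0, -0.2, 0, 0, 0, 0], [0, 0, -0.2, 0, 0, 0, 0], [0, 0, -0.2, 0, 0, 0, 0], [0, 0, -0.2, 0, 0, 0, 0], [0, 0, -0.2, 0, 0, 0, 0], [0, 0, 0, 0, 0, 0, 0], [0, 0, 0, 0, 0, 0, 0]]]'

```text
time: 17.7
tool_pos: [0.5375, -0.2044, 0.1127]
tool_rot: [0.0, 0.994, 0.113, 0.0]
contact_force: [-2.8, -3.7, 4.9]
gripper_width: 0.201
grasp_force: 61.1
```

```bash
python3 m.py w7
```

```text
17.7 [ 0.53754445 -0.20441319  0.11266237] tcp ex ey 0.0010188442849910235 -0.11581060203018129 F ex,ey,z -3.5205832010788343 -2.948324342271272 4.862617722279944 0.20148211157773294
tail_carriage 0.58 [275. 277. 120. 174.] [[-0.0121, -0.1441, 0.0395], [0.0227, -0.0874, 0.15]]
tail_tip 0.72 [ 90. 249. 180.  79.] [[-0.0168, -0.059, 0.0695], [0.0204, 0.0229, 0.096]]
barrel 0.63 [ 92. 250. 177.  79.] [[-0.0169, -0.059, 0.0695], [0.0204, 0.023, 0.096]]
red px 390 202 214 229 266 ey [-0.08205492 -0.07700363] z 0.08599573859940023
```

Call:
jog_arm --moves '[[[0, 0, -0.12, 0, 0, 0, 0], [0, 0, -0.12, 0, 0, 0, 0], [0, 0, -0.12, 0, 0, 0, 0], [0, 0, -0.12, 0, 0, 0, 0], [0, 0, -0.12, 0, 0, 0, 0], [0, 0, 0, 0, 0, 0, 0], [0, 0, 0, 0, 0, 0, 0], [0, 0, 0, 0, 0, 0, 0]]]'

```text
time: 18.57
tool_pos: [0.5365, -0.1997, 0.1127]
tool_rot: [0.001, 0.994, 0.113, 0.0]
contact_force: [-2.2, -7.3, 3.5]
gripper_width: 0.206
grasp_force: 60.8
```

```bash
python3 m.py w8; python3 -c "
import cv2;a=cv2.imread('pics/w8.png')[190:300,110:270];cv2.imwrite('pics/w8c.png',cv2.resize(a,(800,550),interpolation=cv2.INTER_CUBIC))"
```

```text
18.5667 [ 0.5364663  -0.19966347  0.1126841 ] tcp ex ey 0.001036782037582909 -0.11094008470891864 F ex,ey,z -3.7630364356118395 -6.649738275689936 3.477187188927875 0.20631541881771015
tail_carriage 0.87 [275. 276. 119. 173.] [[-0.0115, -0.1388, 0.0419], [0.0227, -0.0829, 0.15]]
tail_tip 0.55 [198. 247.  39.  42.] [[-0.009, -0.0804, 0.0737], [0.0102, -0.0589, 0.086]]
barrel 0.82 [ 95. 249. 186.  79.] [[-0.0172, -0.0587, 0.068], [0.0204, 0.0267, 0.096]]
red px 324 210 219 229 266 ey [-0.08062209 -0.07639105] z 0.08595403644004895
```

View pics/w8c.png

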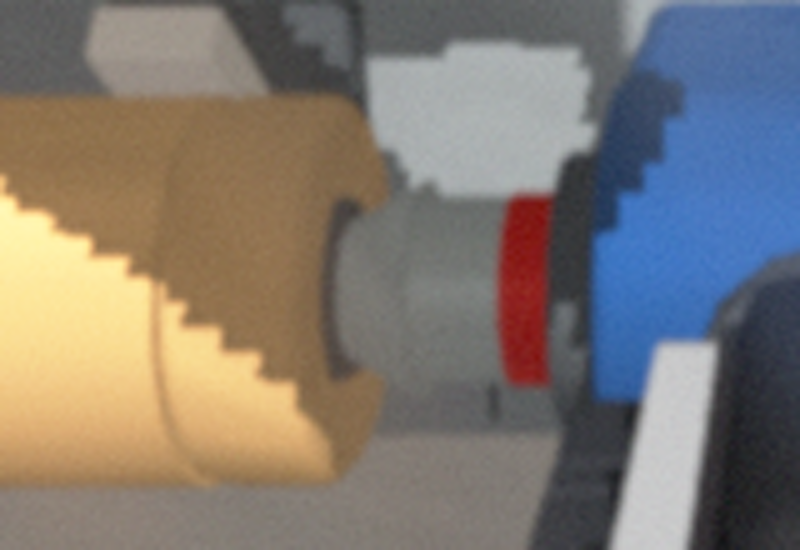

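Call:
jog_arm --moves '[[[0, 0, -0.08, 0, 0, 0, 0], [0, 0, -0.08, 0, 0, 0, 0], [0, 0, -0.08, 0, 0, 0, 0], [0, 0, 0, 0, 0, 0, 0], [0, 0, 0, 0, 0, 0, 0], [0, 0, 0, 0, 0, 0, 0], [0, 0, 0, 0, 0, 0, 0], [0, 0, 0, 0, 0, 0, 0]]]'

```text
time: 19.43
tool_pos: [0.536, -0.1979, 0.1127]
tool_rot: [0.002, 0.994, 0.112, 0.0]
contact_force: [-0.4, -9.0, 3.2]
gripper_width: 0.205
grasp_force: 60.7
```

```bash
python3 m.py w9; python3 -c "
import cv2;a=cv2.imread('pics/w9.png')[190:300,110:270];cv2.imwrite('pics/w9c.png',cv2.resize(a,(800,550),interpolation=cv2.INTER_CUBIC))"
```

```text
19.4333 [ 0.53603709 -0.19785424  0.11268595] tcp ex ey 0.001025564208000518 -0.10908067668317795 F ex,ey,z -2.3959384175646763 -8.695574637019723 3.1952438096690097 0.20527608703458305
tail_carriage 0.66 [276. 277. 119. 175.] [[-0.0123, -0.1375, 0.039], [0.0227, -0.081, 0.15]]
tail_tip 0.89 [201. 248.  40.  46.] [[-0.0112, -0.0799, 0.0679], [0.0104, -0.0586, 0.0863]]
red px 201 213 219 229 266 ey [-0.07876119 -0.076111  ] z 0.08630519372730426
```

View pics/w9c.png

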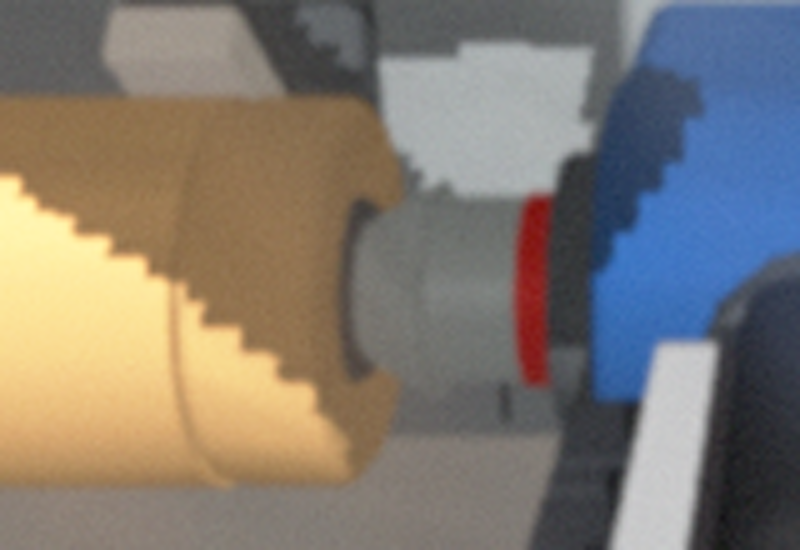

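Call:
jog_arm --moves '[[[0, 0, -0.04, 0, 0, 0, 0], [0, 0, 0, 0, 0, 0, 0], [0, 0, 0, 0, 0, 0, 0], [0, 0, 0, 0, 0, 0, 0], [0, 0, 0, 0, 0, 0, 0], [0, 0, 0, 0, 0, 0, 0], [0, 0, 0, 0, 0, 0, 0], [0, 0, 0, 0, 0, 0, 0], [0, 0, 0, 0, 0, 0, 0]]]'

```text
time: 20.38
tool_pos: [0.536, -0.1976, 0.1127]
tool_rot: [0.002, 0.994, 0.112, 0.0]
contact_force: [-0.9, -9.9, 2.7]
gripper_width: 0.203
grasp_force: 60.6
```

```bash
python3 m.py w10; python3 - <<'E'
from plant import *
print(job_done())
E
```

```text
20.3833 [ 0.53596615 -0.19762196  0.11267002] tcp ex ey 0.0010086886353822423 -0.10883839047444151 F ex,ey,z -3.1206654952587276 -9.46485923329343 2.677141266635999 0.20315162579577428
tail_carriage 0.76 [275. 277. 118. 175.] [[-0.0119, -0.1368, 0.0407], [0.0227, -0.0805, 0.15]]
tail_tip 0.93 [201. 249.  38.  45.] [[-0.0092, -0.0785, 0.0731], [0.0103, -0.0589, 0.086]]
red px 178 214 219 230 266 ey [-0.07856183 -0.07618178] z 0.08541079780992308
the job is handed in; nothing more can be done
None
```

The barrel is seated between the two points and the arm is still holding the tailstock by its grip, with the red ring about half inside its sleeve and about 9.5–10 N measured at the wrist; I handed the job in at about 20.4 s.

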